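# Refit the laundry timer knob and hold it pressed to start

### The arm

A 6-joint arm with a two-finger parallel gripper is mounted at the origin on the work surface. World frame = base frame: x ahead of the robot, y to its left, z up, the work surface at z = 0. Lengths are in m, angles in rad, forces in N, time in s.
With the tool pointing down it reaches from about 0.275 to 0.725 m from the base axis. Payload 15.9 kg.
Tool frame: the origin (TCP) lies on the mounting face of the last link; the fingertips stand 173 mm ahead of it and the grasp point (between the pads) lies 155 mm ahead of it; z points along the fingers, y is the line along which they close (so a half turn about z gives the same grasp; the last joint's range is limited). The gripper opens to 85 mm and grips with 20 to 120 N. Pads are 22 mm wide; open, the fingers measure 114 mm over their backs; the gripper's body (76 mm by 85 mm) begins 54 mm behind the grasp point. The pads swing forward as they close: fully open they stand 13 mm farther back than shut.
Start: joints at [1.156, 0.213, -0.034, 1.323, 0, 1.571], TCP at [0.201, 0.458, 0.405] pointing down, gripper open.
Joint ranges: [-2.98, 2.98], [-0.74, 1.72], [-1.14, 1.35], [-2.1, 2.04], [-1.57, 1.44], [-3.14, 3.14]. Speed limits (rad/s): [1.89, 1.89, 2.39, 2.57, 3.14, 3.14].

### API

Orientations are given as a 3x3 rotation matrix whose columns are the frame's x, y, z axes.
In Python, from rig import robot gives the robot as it stands.
- The arm moves only by the shell command python3 -m inch 'ROWS' [OPENING]. ROWS is text: rows parted by semicolons, each of 6 numbers parted by spaces: the shift along the tool's x, y, z scaled (see below), then the turn, a rotation vector about the tool's x, y, z scaled (see below). A call has 1 to 10 rows; each row is the pose to reach, as a shift and turn from the pose commanded when the call began, along the tool's axes at that moment; what a row does not reach only later rows make up. The controller multiplies each number of a shift by 10 cm and each number of a turn by 30 degrees. A row lasts 1/10 s, in which the tool goes at most 50 mm and 8.59 degrees, less where a joint would pass 70% of its speed; a pose out of reach is approached as far as the arm can. A call with a number of a shift or a turn outside -1 to 1 is refused whole. A call with a gripper value outside its range is refused whole. OPENING is the finger opening in mm, from 0 to 85.4, set as the call begins (- or left out, the last holds). The fingers move at their own pace and stop on an object; the grip force is fixed at half the most. Time passes only in rows, so rows that repeat a pose let the fingers close. It gives the time, the measured TCP pose, the force, the opening and the grip force at its end, in the units of the state.
- robot.state(): the state, without advancing time (a new reading comes with each control period).
- robot.get_image(name): name is "side" or "top" or "wrist"; returns a dict with "pixels" (480x640x3 uint8, red, green, blue), "mtx" (3x3 intrinsics, pixels), "R" (3x3) and "t" (3): a world point X has camera coordinates R X + t; the wrist camera has in their place "tool_from_camera" (4x4, takes a point from camera to tool coordinates, whose origin is the TCP and whose axes are the flange's). Camera axes: x right, y down, z forward; pixel columns grow to the right and rows downward; lengths in m; the calibration is good to about 2 mm. A picture is of the moment at which its call begins: read the wrist's pose just before it. There is no depth.
- robot.hand_in(): hands the job in; it is judged then, once.
The state is a dict: "time_s": time; "joints": joint angles; "qd": joint speeds; "joint_torque": joint torques, N m; "tcp_pos": TCP position; "eef_rot": TCP orientation; "wrist_force": force on the tool from outside, world axes, zero at the start; "ft_torque": the same for the moment, N m; "finger_gap": opening from 0.0 (shut) to 1.0 (fully open); "grasp_force": force on a finger pad.
Only numpy, scipy, OpenCV 4.12 (cv2) and the standard library are available. Lean on these libraries where they do the work, as an engineer would, in place of code of your own. Each camera call takes 0.05 s, during which the arm holds its last target. There are 200 camera calls.

### The job

Get the laundry timer going again: first take the flat key out of its white rest and push its blade into the slot of the grey timer box until its shoulders sit on the box top, and leave it there. Then turn the loose pointer knob so that the flat in its bore matches the flat of the D-shaped shaft, push it fully onto the shaft and press knob and shaft right down against the spring; finish while still holding the knob pressed in, do not let go. Leave the other things on the shelf where they are.

Things in the scene. Friction and masses are not known exactly. Their poses are not given: they have to be found in the camera images.
- timer_box: Grey plastic timer box bolted to the shelf, 150 (its x) x 240 (its y) x 60 mm high, flat top with a slot near its +y end, the D-shaft standing up near its -y end with a circle of 12 flat tick marks around it. A black cable gland sticks out 20 mm from its +x side. Origin: centre of its underside; z up. Shaft at y = -55 mm, slot at y = +55 mm, both at x = 0.
- slot_mouth (a point): Centre of the slot's mouth, in the top face of the timer box (60 mm above the shelf), axes as the box. The slot goes straight down 35 mm, is 6 mm wide along x and 26 mm long along y.
- shaft_top (a point): Centre (on the shaft axis) of the top end of the aluminium D-shaft, which stands upright 26 mm out of the box top (86 mm above the shelf when out). Shaft radius 7 mm with one flat, the flat 3.6 mm from the axis on its +x side; x points out of the flat, z up. The top 4 mm taper by 2 mm. It does not turn; its angle on the box varies.
- timer_shaft (a joint): How far the D-shaft is pressed down, m: 0 = out, 0.005 = hard stop. A spring pushes it up: about 3 N just to start it moving, 8 N at the stop; it comes back up when let go.
- knob: Loose black pointer knob standing on the shelf, bore down, 45 g. Origin: centre of its underside; z up; x along the grip to its pointer nose. Round body 44 mm across, 22 mm high; on its flat top a bar grip 40 (x) x 12 (y) mm, up to 42 mm high, with the flat top free beside it. A tapering nose reaches x = +34 mm, 22 to 36 mm up.
- knob_bore (a point): Middle of the ceiling of the knob's D-bore, 18 mm above the knob's underside, axes as the knob. Bore open below, radius 8 mm, its flat on the +x (pointer) side 4.5 mm from the axis: it goes on only with the pointer pointing where the shaft's flat faces. Fully on, this point meets shaft_top and the knob's underside is 8 mm above the box (3 mm when pressed to the stop).
- key: Flat key, 50 g, standing upright in the key rest: black bow 10 mm thick (x) x 36 mm wide (y) x 36 mm high above the origin, steel blade 4 mm thick (x) x 24 mm wide (y) reaching 25 mm below it (the lowest 5 mm only 2.4 x 20.5 mm). Origin: centre of the shoulder plane (underside of the bow), z up. Same shape either way round. Fully home, the shoulders lie on the box top, origin at slot_mouth.
- key_rest: White plastic block bolted to the shelf, 50 (x) x 64 (y) x 45 mm high, with a slot 6 (x) x 26 (y) mm, 35 mm deep, in the middle of its top, in which the key stands at the start with its shoulders on the top. Origin: centre of its underside; axes as the key's at the start.
- jug: Bystander: closed blue detergent jug, 90 x 140 x 230 mm high. Origin: centre of its underside.
- cup: Bystander: clear plastic measuring cup, 76 mm across, 85 mm high. Origin: centre of its underside.
- brush: Bystander: green scrub brush with white bristle block, 150 (x) x 50 x 43 mm. Origin: centre of its underside.
- basket: Bystander: steel basket with clothes pegs, 130 (x) x 170 (y) x 70 mm. Origin: centre of its underside.
Mind the look-alikes: they are no part of the job. Of the things like the knob, leave any that is pink or turquoise; of the rest the smaller one is meant.

How it is judged:
On the way, in this order (a step that is already met when the one before it is completed fails the run):
1. the key is fully home in the timer box's slot (horizontal distance between key and slot_mouth below 0.004 m and z of key in the frame of slot_mouth between -0.004 and 0.003 m and angle between key's own z axis and vertical below 0.12 rad and angle between the x axis of key and the x axis of slot_mouth, either way round below 0.2 rad), for 0.2 s.
2. the knob is fully on the D-shaft (horizontal distance between knob and shaft_top below 0.004 m and z of knob in the frame of shaft_top between -0.022 and -0.015 m and angle between knob's own z axis and vertical below 0.14 rad and angle between the x axis of knob and the x axis of shaft_top, either way round below 0.4 rad), for 0.1 s.
At the end, for the whole second after the job is handed in: Key in the slot (4 mm sideways, shoulders within 3 mm of the top, upright, in line within 0.2 rad), untouched; knob on the D-shaft (axis within 4 mm, origin 15-22 mm below its end, turned right within 0.4 rad); shaft pressed over 3 mm, fingers on the knob with over 3 N, through the last second (all of step 1 and all of step 2 and contact force between the fingers and key below 0.1 N and value of joint timer_shaft above 0.003 m and contact force between the fingers and knob above 3 N); the arm keeps its last pose, push and grip.
It fails at once if the detergent jug is moved by more than 3 cm (distance of jug from where it was at the start of the episode above 0.03 m).
It fails at once if the measuring cup is moved by more than 3 cm (distance of cup from where it was at the start of the episode above 0.03 m).
It fails at once if the scrub brush is moved by more than 3 cm (distance of brush from where it was at the start of the episode above 0.03 m).
It fails at once if the peg basket is moved by more than 3 cm (distance of basket from where it was at the start of the episode above 0.03 m).
It also fails if it takes over 61 s, if anything falls off the work surface, if the arm or the gripper's body presses on something with over 40 N, if the wrist force passes 120 N, or if a joint passes its speed limit or range.

## Working session

There is one attempt and no reset: what is moved stays moved. The work goes in short steps, Python scripts to look and compute and a shell command to move; the robot and the scene stay as the last step left them, time stands still between calls to the robot, and variables do not carry over. Pictures are saved under pics/ and viewed, at most 10 in all, crops included, and the job is handed in when it is done.

```bash
mkdir -p pics; ls; python3 - <<'E'
from rig import robot
import cv2,pickle,numpy as np
s=robot.state();d={'s':s}
print({k:np.round(v,3).tolist() for k,v in s.items()})
for n in ['side','top','wrist']:
    im=robot.get_image(n);d[n]=im;cv2.imwrite(f'pics/{n}0.png',im['pixels'][:,:,::-1])
    print(n,{k:np.round(v,4).tolist() for k,v in im.items() if k!='pixels'})
pickle.dump(d,open('d0.pkl','wb'))
E
```

```text
pics
{'time_s': 0.0, 'joints': [1.156, 0.213, -0.035, 1.323, 0.0, 1.571], 'qd': [0.001, 0.0, 0.0, -0.0, 0.002, 0.001], 'joint_torque': [0.002, -68.617, 48.712, 0.018, 0.0, -0.0], 'tcp_pos': [0.201, 0.457, 0.404], 'eef_rot': [[-0.915, 0.403, -0.0], [0.403, 0.915, -0.001], [0.0, -0.001, -1.0]], 'wrist_force': [0.435, -0.448, -0.415], 'ft_torque': [-0.001, -0.025, 0.027], 'grasp_force': 0.0, 'finger_gap': 1.0}
side {'mtx': [[433.2902, 0.0, 318.6823], [0.0, 433.2902, 231.404], [0.0, 0.0, 1.0]], 'R': [[-0.9913, -0.1306, 0.0151], [-0.0991, 0.6674, -0.738], [0.0863, -0.7331, -0.6746]], 't': [0.5696, 0.1526, 0.9563]}
top {'mtx': [[493.4548, 0.0, 312.6075], [0.0, 493.4548, 250.3648], [0.0, 0.0, 1.0]], 'R': [[-0.0014, -1.0, -0.0007], [-0.9931, 0.0014, -0.1176], [0.1176, 0.0005, -0.9931]], 't': [-0.0213, 0.5675, 1.0407]}
wrist {'mtx': [[363.1115, 0.0, 324.4747], [0.0, 363.1115, 245.2934], [0.0, 0.0, 1.0]], 'tool_from_camera': [[0.0004, -0.9554, -0.2953, 0.0754], [1.0, 0.0005, -0.0002, -0.0003], [0.0004, -0.2953, 0.9554, 0.0304], [0.0, 0.0, 0.0, 1.0]]}
```

View pics/top0.png

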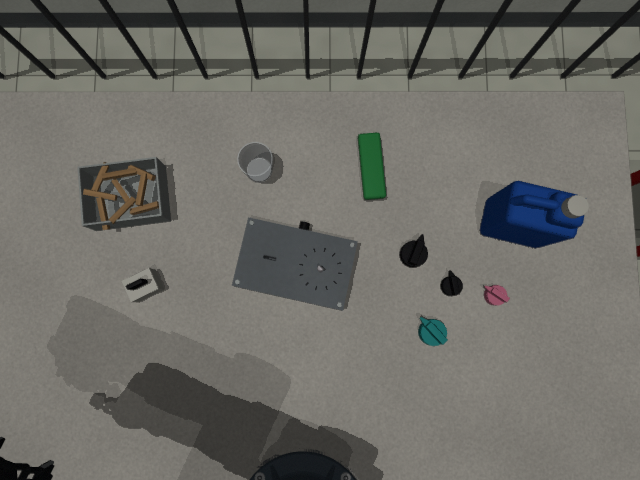

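View pics/side0.png

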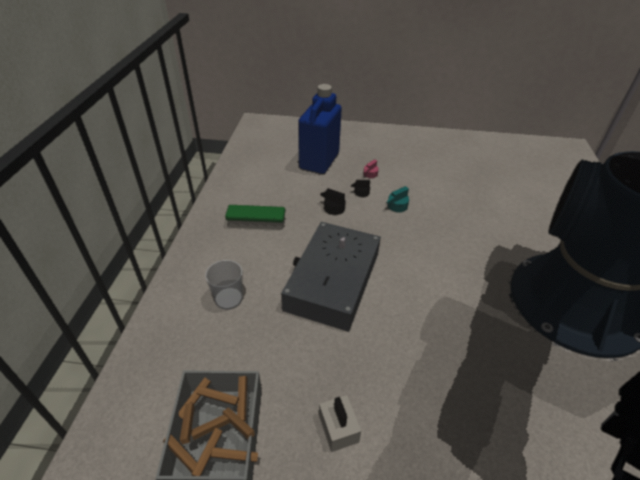

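The top image shows the key in its white rest at (141,284), the timer box centred near (297,263), the slot at (269,258) and the shaft at (320,268). There are four knob-like things: a large black one (414,253), a small black one (452,284), a pink one (496,295) and a turquoise one (433,332). Pink and turquoise are excluded and the smaller black one is meant, so it should be the knob at (452,284). I'll measure next and confirm that in a crop.

```bash
cat > h.py <<'E'
import numpy as np,cv2,pickle
def cam(im,s=None):
    K=im['mtx']
    if 'R' in im: R=np.array(im['R']);t=np.array(im['t']);return K,R,t
    T=np.eye(4);T[:3,:3]=s['eef_rot'];T[:3,3]=s['tcp_pos']
    M=np.linalg.inv(T@np.array(im['tool_from_camera']));return K,M[:3,:3],M[:3,3]
def ray(c,uv,z):
    K,R,t=c;uv=np.atleast_2d(uv).astype(float)
    d=np.c_[uv,np.ones(len(uv))]@np.linalg.inv(K).T@R
    o=-R.T@t;return o+d*((z-o[2])/d[:,2])[:,None]
def proj(c,X):
    K,R,t=c;p=(np.atleast_2d(X)@R.T+t)@np.array(K).T;return p[:,:2]/p[:,2:]
def blobs(mask,amin=30):
    cs,_=cv2.findContours(mask.astype(np.uint8),cv2.RETR_EXTERNAL,cv2.CHAIN_APPROX_NONE)
    return sorted([c for c in cs if cv2.contourArea(c)>amin],key=cv2.contourArea,reverse=True)
def snap(robot,n):
    s=robot.state();im=robot.get_image(n);return s,im,cam(im,s)
E
python3 - <<'E'
from h import *
d=pickle.load(open('d0.pkl','rb'));im=d['top'];c=cam(im);p=im['pixels'].astype(int)
def sub(x0,y0,x1,y1,f):
    m=np.zeros(p.shape[:2],bool);m[y0:y1,x0:x1]=f(p[y0:y1,x0:x1]);return m
dark=lambda q:q.max(2)<40
for nm,b,f,z in [('key',(110,260,175,310),dark,.081),('knob',(436,262,472,304),dark,.03),('big',(392,225,434,275),dark,.03),('rest',(110,255,175,310),lambda q:q.min(2)>150,.045),('box',(225,210,365,315),lambda q:(q.max(2)<115),.06)]:
    for k in blobs(sub(*b,f))[:1]:
        (u,v),(w,h),a=cv2.minAreaRect(k)
        bx=ray(c,cv2.boxPoints(cv2.minAreaRect(k)),z)
        e=np.array([bx[1]-bx[0],bx[2]-bx[1]]);L=np.linalg.norm(e,axis=1)
        print(nm,(u,v),cv2.contourArea(k),'ctr',ray(c,(u,v),z)[0].round(4),'sides',L.round(4),'ang',np.degrees(np.arctan2(e[:,1],e[:,0])).round(1))
cv2.imwrite('pics/c1.png',cv2.resize(im['pixels'][215:355,385:525,::-1],(560,560),interpolation=cv2.INTER_CUBIC))
E
```

```text
key (136.7000274658203, 283.9000549316406) 107.5 ctr [0.4927 0.341  0.081 ] sides [0.0427 0.0141] ang [ -63.  -151.7]
knob (450.50006103515625, 285.0000305175781) 327.5 ctr [ 0.492  -0.3206  0.03  ] sides [0.0452 0.0467] ang [ -45.9 -136.1]
big (414.4204406738281, 252.97576904296875) 565.5 ctr [ 0.5619 -0.2443  0.03  ] sides [0.0671 0.0555] ang [ -62.1 -153.4]
box (297.2581481933594, 259.54058837890625) 8486.5 ctr [0.5449 0.0104 0.06  ] sides [0.1719 0.2525] ang [ -11.7 -102.9]
```

View pics/c1.png

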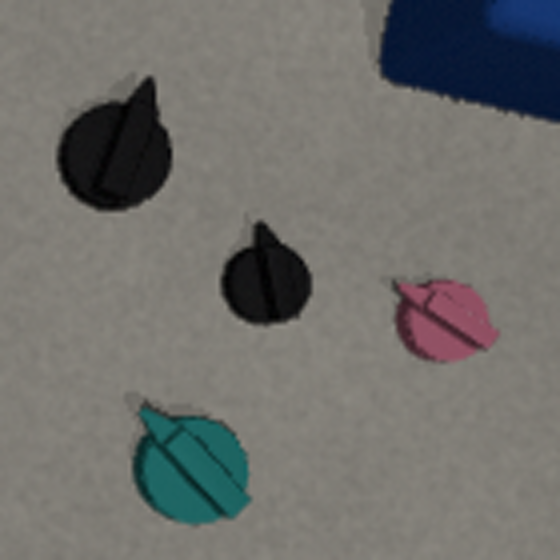

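The crop confirms it: the small black knob is at crop (266,283), about (451.5,285.7) in the image, with its nose pointing up the image (world +x). It is clearly smaller than the other black one at crop (114,155). Next I move over the key.

```bash
python3 -m inch '-0.5 0 0 0 0 0;-1 0 0 0 0 0' 85 >/dev/null; python3 -m inch '-0.5 0 0 0 0 0;-1 0 0 0 0 0' >/dev/null; python3 -m inch '-0.5 0 0 0 0 0;-1 0 0 0 0 0' >/dev/null; python3 -m inch '-0.14 0.1 0 0 0 0.25;-0.14 0.1 0 0 0 0.5;-0.14 0.1 0 0 0 0.75;-0.14 0.1 0 0 0 1;-0.14 0.1 0 0 0 1;-0.14 0.1 0 0 0 1;-0.14 0.1 0 0 0 1'
python3 - <<'E'
from rig import robot
from h import *
s,im,c=snap(robot,'wrist');cv2.imwrite('pics/w1.png',im['pixels'][:,:,::-1]);pickle.dump((s,im),open('w1.pkl','wb'))
E
```

```text
time_s: 1.45
tcp_pos: [0.4928, 0.3402, 0.4046]
eef_rot: [[-0.594, 0.805, -0.0], [0.805, 0.594, -0.0], [0.0, -0.0, -1.0]]
wrist_force: [-0.2, -0.4, -0.3]
finger_gap: 0.998
grasp_force: 0.0
```

View pics/w1.png

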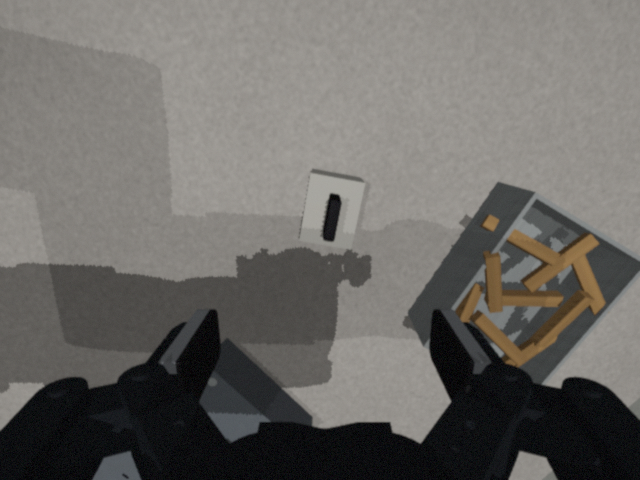

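The wrist view shows the key bow at (332,217) in the white rest, whose top is near (334,207), with the basket to its right. I'll measure precisely.

```bash
cat > mkey.py <<'E'
from h import *
import sys
s,im=pickle.load(open(sys.argv[1],'rb'));c=cam(im,s);p=im['pixels'].astype(int)
x0,y0,x1,y1=map(int,sys.argv[2:6])
def sub(f):
    m=np.zeros(p.shape[:2],bool);m[y0:y1,x0:x1]=f(p[y0:y1,x0:x1]);return m
def rect(k,z):
    X=ray(c,k.reshape(-1,2),z)[:,:2]*1000
    r=cv2.minAreaRect(X.astype(np.float32));return r
for nm,f,z in [('rest',lambda q:q.min(2)>int(sys.argv[6]),.045),('bow',lambda q:q.max(2)<45,.081)]:
    k=blobs(sub(f))[0];r=rect(k,z);b=cv2.boxPoints(r)
    e=[b[1]-b[0],b[2]-b[1]];print(nm,np.round(r[0],1),[ (round(float(np.hypot(*q)),1),round(float(np.degrees(np.arctan2(q[1],q[0]))),1)) for q in e])
E
python3 -c "
from h import *
s,im=pickle.load(open('w1.pkl','rb'));p=im['pixels'];print(p[190,315],p[230,315],p[180,380],p[175,340],p[215,332],p[215,345])"
python3 mkey.py w1.pkl 290 160 375 255 160
python3 - <<'E'
from h import *
s,im=pickle.load(open('w1.pkl','rb'));c=cam(im,s)
print(ray(c,[(415,325),(500,182)],.07))
E
```

```text
[167 165 160] [149 148 143] [149 144 140] [95 95 91] [28 28 30] [153 152 146]
rest [474.3 368.8] [(7.6, -71.8), (20.2, 18.2)]
bow [492.1 350.2] [(38.4, -64.0), (9.7, 26.0)]
[[0.61893463 0.31227564 0.07      ]
 [0.58852611 0.45595661 0.07      ]]
```

```bash
python3 -m inch '-0.3 -0.04 0.4 0 0 0.18;-0.66 -0.09 0.8 0 0 0.35;-0.66 -0.09 0.8 0 0 0.35;-0.66 -0.09 0.8 0 0 0.35;-0.66 -0.09 0.8 0 0 0.35'
python3 - <<'E'
from rig import robot
from h import *
s,im,c=snap(robot,'wrist');pickle.dump((s,im),open('w2.pkl','wb'))
p=im['pixels'];cv2.imwrite('pics/w2.png',cv2.resize(p[20:260,190:470,::-1],(700,600)))
u=proj(c,[.492,.350,.081])[0];print(u)
E
python3 mkey.py w2.pkl 240 50 410 230 160
```

```text
time_s: 2.0
tcp_pos: [0.5247, 0.2823, 0.3259]
eef_rot: [[-0.436, 0.9, 0.001], [0.9, 0.436, 0.001], [0.0, 0.002, -1.0]]
wrist_force: [0.7, -0.1, 0.5]
finger_gap: 0.995
grasp_force: 0.0
[324.32207849 133.16171601]
rest [493.6 348.5] [(62.6, -64.1), (49.4, 25.9)]
bow [493.8 347.8] [(34.3, -63.7), (8.5, 26.3)]
```

View pics/w2.png

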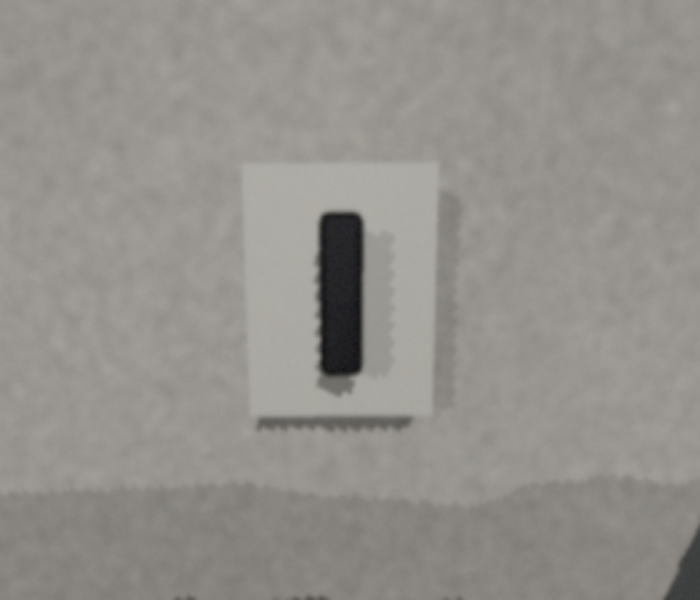

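The nadir view gives a clean measurement: key centre at (0.4937, 0.348), long axis at -64°, and the tool is already aligned. I descend and grip.

```bash
python3 -m inch '0.4 0 0 0 0 0;0.73 0.01 0 0 0 0;0.73 0.01 0.3 0 0 0;0.73 0.01 0.5 0 0 0;0.73 0.01 0.5 0 0 0' 50; python3 -m inch '0 0 0.25 0 0 0;0 0 0.5 0 0 0;0 0 0.53 0 0 0;0 0 0.53 0 0 0;0 0 0.53 0 0 0'; python3 -m inch '0 0 0 0 0 0;0 0 0 0 0 0;0 0 0 0 0 0;0 0 0 0 0 0;0 0 0 0 0 0;0 0 0 0 0 0;0 0 0 0 0 0;0 0 0 0 0 0' 0
```

```text
time_s: 2.55
tcp_pos: [0.4928, 0.3486, 0.2734]
eef_rot: [[-0.436, 0.9, -0.002], [0.9, 0.436, -0.001], [-0.0, -0.002, -1.0]]
wrist_force: [0.7, -0.4, 0.2]
finger_gap: 0.586
grasp_force: 0.0
time_s: 3.05
tcp_pos: [0.4944, 0.3484, 0.2237]
eef_rot: [[-0.434, 0.901, 0.002], [0.901, 0.434, 0.001], [0.0, 0.002, -1.0]]
wrist_force: [0.1, -0.3, 0.1]
finger_gap: 0.585
grasp_force: 0.0
time_s: 3.85
tcp_pos: [0.494, 0.3479, 0.2224]
eef_rot: [[-0.434, 0.901, 0.001], [0.901, 0.434, 0.001], [0.0, 0.001, -1.0]]
wrist_force: [-1.7, 0.2, 6.2]
finger_gap: 0.108
grasp_force: 58.6
```

```bash
python3 -m inch '0 0 -0.3 0 0 0;0 0 -0.6 0 0 0;0 0 -1 0 0 0;0 0 -1 0 0 0;0 0 -1 0 0 0'
python3 - <<'E'
from rig import robot
from h import *
d=pickle.load(open('d0.pkl','rb'));c=cam(d['top'])
a=ray(c,[(269,258)],.06)[0];b=ray(c,[(320,268)],.086)[0];print(a,b,np.degrees(np.arctan2(*(a-b)[1::-1])))
s=robot.state();R=np.array(s['eef_rot']);t=np.array(s['tcp_pos'])
k=np.radians(79);T=a-np.r_[np.cos(k),np.sin(k),0]*.0754
print((R.T@(T-t))/.1)
E
```

```text
time_s: 4.35
tcp_pos: [0.4941, 0.3479, 0.3225]
eef_rot: [[-0.434, 0.901, 0.001], [0.901, 0.434, 0.001], [0.0, 0.002, -1.0]]
wrist_force: [-0.7, -0.6, -1.7]
finger_gap: 0.108
grasp_force: 61.3
[0.54821645 0.070334   0.06      ] [ 0.52467238 -0.03729464  0.086     ] 77.66075938738992
[-3.3409369  -1.17263713  2.62151904]
```

```bash
python3 -m inch '-0.5 -0.2 0 0 0 0;-1 -0.4 0 0 0 0' >/dev/null; python3 -m inch '-0.5 -0.2 0 0 0 0;-1 -0.4 0 0 0 0' >/dev/null; python3 -m inch '-0.5 -0.2 0 0 0 0;-1 -0.37 0 0 0 0;-1 -0.37 0 0 0 0' >/dev/null; python3 -m inch '-0.34 0 0 0 0 0.25;-0.34 0 0 0 0 0.5;-0.34 0 0 0 0 0.75;-0.34 0 0 0 0 1;-0.34 0 0 0 0 1' >/dev/null;  python3 -m inch '0 0 0 0 0 0.22;0 0 0 0 0 0.22;0 0 0 0 0 0.22;0 0 0 0 0 0.22'
python3 - <<'E'
from rig import robot
from h import *
s,im,c=snap(robot,'wrist');pickle.dump((s,im),open('w3.pkl','wb'))
p=im['pixels'];cv2.imwrite('pics/w3.png',p[:,:,::-1])
print(proj(c,[.548,.0703,.06]))
E
```

```text
time_s: 5.95
tcp_pos: [0.5324, 0.0117, 0.3215]
eef_rot: [[0.185, 0.983, -0.0], [0.983, -0.185, -0.0], [-0.0, -0.0, -1.0]]
wrist_force: [0.5, 0.3, 0.0]
finger_gap: 0.108
grasp_force: 61.2
[[332.07700581 157.50652858]]
```

View pics/w3.png

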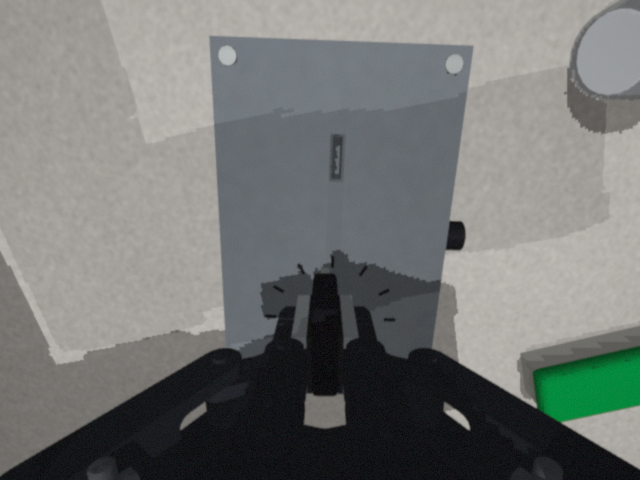

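The slot frame is at (337,157) in the box top, and the key is held at (325,330). I'll measure the slot centre and direction.

```bash
python3 - <<'E'
from h import *
s,im=pickle.load(open('w3.pkl','rb'));c=cam(im,s);g=cv2.cvtColor(im['pixels'],cv2.COLOR_RGB2GRAY)
m=np.zeros(g.shape,bool);q=g[120:195,315:360];print(np.percentile(q,[2,20,50,80]),g[157,325:350])
for th in (60,70,80):
    m[120:195,315:360]=q<th
    k=np.vstack(blobs(m,8))
    X=ray(c,k.reshape(-1,2),.06)[:,:2]*1000;r=cv2.minAreaRect(X.astype(np.float32));b=cv2.boxPoints(r)
    print(th,r, [np.degrees(np.arctan2(*(b[i+1]-b[i])[::-1])).round(1) for i in (0,1)])
# box top edges left/right by sat/brightness: fit lines
E=[]
for rng,sgn in (((150,280),1),((420,490),-1)):
    pts=[]
    for v in range(60,210,3):
        row=cv2.GaussianBlur(g[v:v+1].astype(np.float32),(5,1),0)[0]
        dd=np.abs(np.diff(row))[rng[0]:rng[1]];pts.append((rng[0]+dd.argmax()+.5,v))
    X=ray(c,pts,.06)[:,:2].astype(np.float32);vx,vy,x0,y0=cv2.fitLine(X,cv2.DIST_HUBER,0,.001,.001).ravel()
    print('edge',np.degrees(np.arctan2(vy,vx)),x0,y0);E.append((vx,vy,x0,y0))
# screws
w=np.zeros(g.shape,bool);w[40:80,212:470]=g[40:80,212:470]>185
for k in blobs(w,60): print('screw',cv2.minEnclosingCircle(k),ray(c,cv2.minEnclosingCircle(k)[0],.06))
# key in hand: bow top outline
dk=g[270:400,300:350];print(s['tcp_pos'],np.degrees(np.arctan2(s['eef_rot'][1][0],s['eef_rot'][0][0])))
E
```

```text
[ 60.  99. 106. 108.] [106 107 107 105  97  89  79  68  57  60  62  68  83  96  87  66  72  85
  94  99 105 105 106 105 108]
60 ((553.057373046875, 79.62779235839844), (4.10634183883667, 4.2859601974487305), 80.15287017822266) [np.float32(-9.8), np.float32(80.2)]
70 ((550.743408203125, 70.11054229736328), (25.998950958251953, 5.79146671295166), 76.92314147949219) [np.float32(-13.1), np.float32(76.9)]
80 ((550.3572387695312, 69.93408203125), (26.638490676879883, 6.991796016693115), 77.72840118408203) [np.float32(-12.3), np.float32(77.7)]
edge 77.41555 0.47822782 0.08970639
edge 77.333244 0.62575185 0.061671097
[0.53235097 0.01165244 0.32146648] 79.35934577957067
```

```bash
python3 -m inch '0.3 0.04 0 0 0 0.067;0.6 0.07 0 0 0 0.067;0.6 0.07 0.2 0 0 0.067;0.6 0.07 0.4 0 0 0.067;0.6 0.07 0.53 0 0 0.067;0.6 0.07 0.53 0 0 0.067;0.6 0.07 0.53 0 0 0.067'
python3 - <<'E'
from rig import robot
from h import *
s=robot.state();R=np.array(s['eef_rot']);print(np.degrees(np.arctan2(R[1,0],R[0,0])),R.T@(np.array([.5504,.0696,.2375])-s['tcp_pos'])*10)
E
```

```text
time_s: 6.7
tcp_pos: [0.5506, 0.0691, 0.2691]
eef_rot: [[0.222, 0.975, -0.0], [0.975, -0.222, -0.0], [-0.0, -0.0, -1.0]]
wrist_force: [0.4, 0.2, -0.0]
finger_gap: 0.108
grasp_force: 61.2
77.18187196219861 [ 0.00416258 -0.00344575  0.31567581]
```

```bash
python3 -m inch '0.004 -0.003 0.05 0 0 0;0.004 -0.003 0.1 0 0 0;0.004 -0.003 0.14 0 0 0;0.004 -0.003 0.14 0 0 0'; python3 -m inch '0 0 0.04 0 0 0;0 0 0.08 0 0 0;0 0 0.12 0 0 0;0 0 0.15 0 0 0;0 0 0.17 0 0 0;0 0 0.17 0 0 0;0 0 0.17 0 0 0'
```

```text
time_s: 7.1
tcp_pos: [0.5502, 0.0695, 0.2542]
eef_rot: [[0.223, 0.975, -0.001], [0.975, -0.223, -0.0], [-0.0, -0.001, -1.0]]
wrist_force: [0.3, 0.8, 0.0]
finger_gap: 0.109
grasp_force: 61.2
time_s: 7.8
tcp_pos: [0.5504, 0.0696, 0.2377]
eef_rot: [[0.223, 0.975, 0.0], [0.975, -0.223, 0.0], [0.0, 0.0, -1.0]]
wrist_force: [0.6, 0.5, -1.0]
finger_gap: 0.108
grasp_force: 61.2
```

```bash
python3 -m inch '0 0 0.01 0 0 0;0 0 0.015 0 0 0;0 0 0.015 0 0 0'; python3 -m inch '0 0 0 0 0 0;0 0 0 0 0 0;0 0 0 0 0 0;0 0 0 0 0 0;0 0 0 0 0 0' 40; python3 -m inch '0 0 -0.4 0 0 0;0 0 -0.8 0 0 0;0 0 -1 0 0 0;-0.2 0 -1 0 0 0;-0.55 0 -1 0 0 0;-0.75 0 -1 0 0 0;-0.75 0 -1 0 0 0;-0.75 0 -1 0 0 0' 
python3 - <<'E'
from rig import robot
from h import *
s,im,c=snap(robot,'wrist');pickle.dump((s,im),open('w4.pkl','wb'))
p=im['pixels'];cv2.imwrite('pics/w4.png',p[:,:,::-1])
g=cv2.cvtColor(p,cv2.COLOR_RGB2GRAY)
m=np.zeros(g.shape,bool);m[60:220,260:390]=g[60:220,260:390]<45
for k in blobs(m)[:2]:
    X=ray(c,k.reshape(-1,2),.096)[:,:2]*1000;print(cv2.minAreaRect(k),cv2.minAreaRect(X.astype(np.float32)))
print(proj(c,[[.5505,.07,.06],[.5247,-.0373,.086]]))
E
```

```text
time_s: 8.1
tcp_pos: [0.5504, 0.0696, 0.2374]
eef_rot: [[0.223, 0.975, 0.001], [0.975, -0.223, 0.0], [0.0, 0.001, -1.0]]
wrist_force: [-8.1, -1.5, 20.1]
finger_gap: 0.108
grasp_force: 64.7
time_s: 8.6
tcp_pos: [0.5504, 0.0696, 0.2361]
eef_rot: [[0.223, 0.975, -0.0], [0.975, -0.223, -0.0], [-0.0, -0.0, -1.0]]
wrist_force: [-0.0, 1.0, 0.9]
finger_gap: 0.466
grasp_force: 0.0
time_s: 9.4
tcp_pos: [0.5337, -0.0036, 0.3362]
eef_rot: [[0.224, 0.975, 0.0], [0.975, -0.224, 0.0], [0.0, 0.0, -1.0]]
wrist_force: [-0.4, 0.2, 0.4]
finger_gap: 0.468
grasp_force: 0.0
((325.5, 133.0), (66.0, 17.0), 90.0) ((550.937255859375, 69.0718765258789), (34.86920166015625, 9.403402328491211), 76.75008392333984)
[[324.36446956 132.41958984]
 [322.594907   305.33891416]]
```

View pics/w4.png

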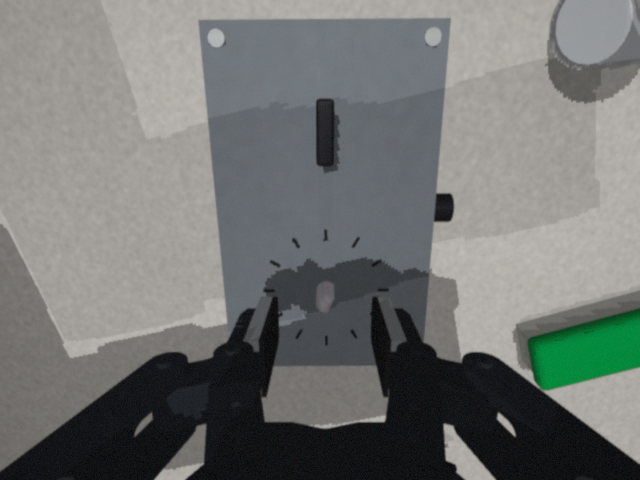

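The key sits in the slot at (325,133), fully home: 20 N contact, and the bow top measures 34.9 mm long at z=0.096. Now the camera goes over the D-shaft, which appears near (325,295).

```bash
python3 -m inch '-0.5 0 0 0 0 0;-1 0 0 0 0 0' >/dev/null; python3 -m inch '-0.1 0 0.3 0 0 0;-0.1 0 0.6 0 0 0;-0.1 0 0.6 0 0 0;-0.1 0 0.6 0 0 0;-0.1 0 0.6 0 0 0'
python3 - <<'E'
from rig import robot
from h import *
s,im,c=snap(robot,'wrist');pickle.dump((s,im),open('w5.pkl','wb'))
p=im['pixels'];u=proj(c,[[.5265,-.0374,.086]])[0];print(u)
x,y=u.round().astype(int)
cv2.imwrite('pics/w5.png',cv2.resize(p[max(y-50,0):y+50,x-50:x+50,::-1],(600,600),interpolation=cv2.INTER_CUBIC))
E
```

```text
time_s: 10.15
tcp_pos: [0.51, -0.1102, 0.2777]
eef_rot: [[0.222, 0.975, 0.002], [0.975, -0.222, -0.0], [0.0, 0.002, -1.0]]
wrist_force: [0.2, 0.3, 0.8]
finger_gap: 0.466
grasp_force: 0.0
[323.80230122 134.12799035]
```

View pics/w5.png

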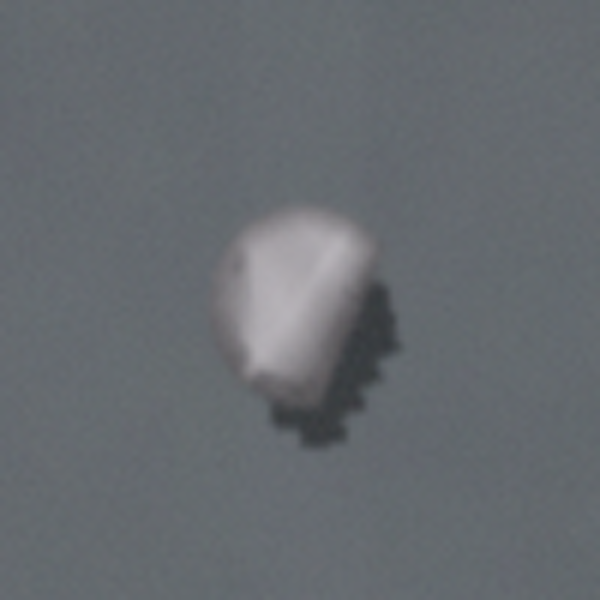

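The crop shows the D-shaft centred near (295,305), with its flat facing right and slightly down: the edge runs from about (372,250) to (325,405). I'll fit the flat and the circle.

```bash
python3 - <<'E'
from h import *
from scipy.optimize import least_squares
s,im=pickle.load(open('w5.pkl','rb'));c=cam(im,s);p=im['pixels'].astype(float)
q=cv2.resize(p[84:184,274:374],None,fx=4,fy=4,interpolation=cv2.INTER_CUBIC)
f=q[...,0]-q[...,2]  # red-blue: background bluish
print(np.percentile(f,[5,50,90,99]),f[196:204,196:204].mean())
f=cv2.GaussianBlur(f,(9,9),0);th=(np.median(f)+np.percentile(f,99))/2
k=blobs(f>th)[0].reshape(-1,2);uv=(k+.5)/4-.5+[274,84]
X=ray(c,uv,.080)[:,:2]*1000
def res(a):
    d=X-a[:2];n=np.r_[np.cos(a[2]),np.sin(a[2])]
    return np.maximum(np.hypot(*d.T)-a[3],d@n-a[4])   # D-shape
best=min((least_squares(res,[*X.mean(0),a0,7,4],loss='soft_l1',f_scale=.3) for a0 in np.radians(range(0,360,30))),key=lambda r:r.cost)
print(best.x,np.degrees(best.x[2]),best.cost,len(X),np.abs(best.fun).max())
E
```

```text
[-11.73469455 -10.06972897  -7.93134766  -0.5996617 ] -0.9585207104682922
[526.90742075 -38.09698032  -0.57396524   7.31789993   3.66723377] -32.88578575366488 18.795835079682142 455 1.495835880816804
```

```bash
python3 -m inch '-0.5 -0.1 -0.15 0 0 0;-1 -0.2 -0.3 0 0 0' 35 >/dev/null; python3 -m inch '-0.5 -0.1 0 0 0 0;-1 -0.2 0 0 0 0' >/dev/null; python3 -m inch '-0.31 -0.03 0 0 0 0.25;-0.31 -0.03 0 0 0 0.5;-0.31 -0.03 0 0 0 0.75;-0.31 -0.03 0 0 0 1;-0.31 -0.03 0 0 0 1' >/dev/null; python3 -m inch '0 0 0 0 0 0.25;0 0 0 0 0 0.5;0 0 0 0 0 0.75;0 0 0 0 0 1;0 0 0 0 0 1' >/dev/null;  python3 -m inch '0 0 0 0 0 0.22;0 0 0 0 0 0.43;0 0 0 0 0 0.43;0 0 0 0 0 0.43;0 0 0 0 0 0.43'
cat > knob.py <<'E'
from rig import robot
from h import *
import sys
s,im,c=snap(robot,'wrist');pickle.dump((s,im),open(sys.argv[1]+'.pkl','wb'))
p=im['pixels'];print(np.round(s['joints'],2))
u=proj(c,[[.492,-.325,.03]])[0];print(u);x,y=u.round().astype(int)
y0=max(y-100,0)
cv2.imwrite('pics/'+sys.argv[1]+'.png',cv2.resize(p[y0:y0+200,x-100:x+100,::-1],(600,600),interpolation=cv2.INTER_CUBIC))
m=np.zeros(p.shape[:2],bool);m[y0:y+100,x-100:x+100]=p[y0:y+100,x-100:x+100].max(2)<60
for k in blobs(m)[:2]:
    (r,rc)=cv2.minEnclosingCircle(k);
    X=ray(c,k.reshape(-1,2),.022)[:,:2].astype(np.float32)*1000
    o=X.mean(0)
    for _ in range(20): # circle fit to body, dropping the nose
        d=X-o;h=np.hypot(*d.T);ok=h<26
        A=np.c_[2*X[ok],np.ones(ok.sum())];o=np.linalg.lstsq(A,(X[ok]**2).sum(1),rcond=None)[0][:2]
    d=X-o;h=np.hypot(*d.T)
    i=h>28
    Y=ray(c,k.reshape(-1,2)[i],.036)[:,:2]*1000
    n=Y.mean(0) if i.any() else o
    print('px',r,rc,'ctr',o,'rad',np.median(h),'nose r',h.max(),'ang',np.degrees(np.arctan2(*(n-o)[::-1])))
print(s['tcp_pos'],np.degrees(np.arctan2(s['eef_rot'][1][0],s['eef_rot'][0][0])))
E
python3 knob.py w6
```

```text
time_s: 12.1
tcp_pos: [0.4192, -0.319, 0.3046]
eef_rot: [[0.997, 0.079, 0.0], [0.079, -0.997, -0.0], [0.0, 0.0, -1.0]]
wrist_force: [0.5, -0.3, -0.6]
finger_gap: 0.41
grasp_force: 0.0
[-0.65  0.31 -0.17  1.1   0.    2.41]
[342.04092888 138.15412284]
px (346.62939453125, 125.4410400390625) 43.80437469482422 ctr [ 493.77526242 -327.63480604] rad 21.2766521939146 nose r 32.91878716048997 ang 10.48209061791774
px (255.5, 49.5) 17.7342472076416 ctr [ 541.22055648 -265.49798989] rad 7.415878318580831 nose r 11.258231721101044 ang 0.0
[ 0.41916311 -0.31899416  0.3045849 ] 4.50390276571068
```

View pics/w6.png

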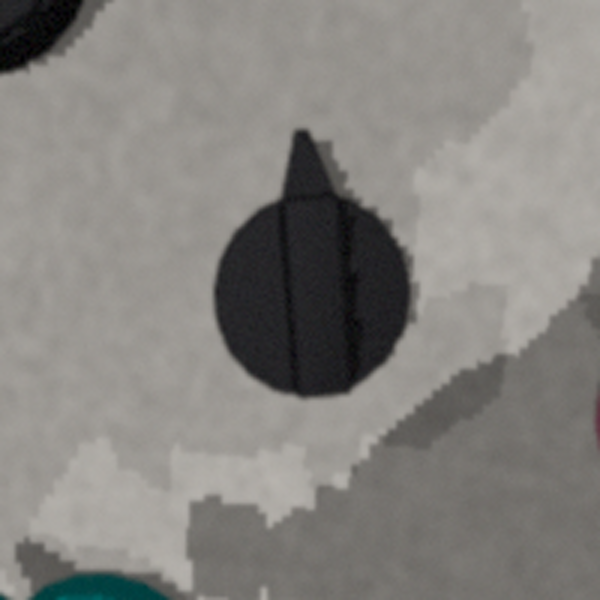

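The crop shows the small black knob, body centre near (313,296), nose tip at (302,130), bar edges leaning about 3.5° left. That puts the knob axis at about +8° world. The wrist joint would run out of range with the tool +x on the nose, so I turn the tool half round. Measuring again from there also exposes any wrist camera bias.

```bash
python3 -m inch '0.5 0 0 0 0 -0.25;0.8 0.01 0 0 0 -0.5;0.8 0.01 0 0 0 -0.75;0.8 0.01 0 0 0 -1;0.8 0.01 0 0 0 -1' >/dev/null; for i in 1; do python3 -m inch '0.3 0.35 0 0 0 -0.25;0.6 0.35 0 0 0 -0.5;0.6 0.35 0 0 0 -0.75;0.6 0.35 0 0 0 -1;0.6 0.35 0 0 0 -1'; done >/dev/null;  python3 -m inch '0 0 0 0 0 -0.25;0 0 0 0 0 -0.5;0 0 0 0 0 -0.75;0 0 0 0 0 -1;0 0 0 0 0 -1' >/dev/null;  python3 -m inch '0 0 0 0 0 -0.25;0 0 0 0 0 -0.5;0 0 0 0 0 -0.75;0 0 0 0 0 -1;0 0 0 0 0 -1' >/dev/null;  python3 -m inch '0 0 0 0 0 -0.25;0 0 0 0 0 -0.5;0 0 0 0 0 -0.75;0 0 0 0 0 -1;0 0 0 0 0 -1' >/dev/null;  python3 -m inch '0 0 0 0 0 -0.25;0 0 0 0 0 -0.5;0 0 0 0 0 -0.75;0 0 0 0 0 -1;0 0 0 0 0 -1' >/dev/null;  python3 -m inch '0 0 0 0 0 -0.12;0 0 0 0 0 -0.12;0 0 0 0 0 -0.12;0 0 0 0 0 -0.12'; python3 knob.py w7
```

```text
time_s: 15.55
tcp_pos: [0.5682, -0.3094, 0.3044]
eef_rot: [[-0.991, -0.132, -0.0], [-0.132, 0.991, -0.0], [0.0, 0.0, -1.0]]
wrist_force: [0.2, 0.7, -0.3]
finger_gap: 0.41
grasp_force: 0.0
[-0.5   0.55  0.21  1.22 -0.   -0.63]
[316.40708563 129.76746997]
px (311.2313537597656, 139.08226013183594) 43.082984924316406 ctr [ 493.6220472  -327.55579033] rad 21.35226247815775 nose r 33.00953454795868 ang 9.952258034385736
px (394.0, 216.5) 24.438798904418945 ctr [ 544.29089199 -261.13388372] rad 12.837866989940308 nose r 18.071609746140023 ang 0.0
[ 0.56818919 -0.30935614  0.30443195] -172.44082949065827
```

Camera bias is negligible: both views agree within 0.2 mm on (0.4937, -0.3276). I grasp the bar.

```bash
python3 -m inch '0.4 -0.04 0 0 0 -0.05;0.76 -0.08 0 0 0 -0.05;0.76 -0.08 0.3 0 0 -0.05;0.76 -0.08 0.6 0 0 -0.05;0.76 -0.08 0.6 0 0 -0.05;0.76 -0.08 0.6 0 0 -0.05'; python3 -m inch '0 0 0.2 0 0 0;0 0 0.35 0 0 0;0 0 0.45 0 0 0;0 0 0.45 0 0 0;0 0 0.45 0 0 0'; python3 -m inch '0 0 0 0 0 0;0 0 0 0 0 0;0 0 0 0 0 0;0 0 0 0 0 0;0 0 0 0 0 0;0 0 0 0 0 0;0 0 0 0 0 0' 0
```

```text
time_s: 16.2
tcp_pos: [0.4941, -0.3276, 0.245]
eef_rot: [[-0.987, -0.161, -0.0], [-0.161, 0.987, 0.0], [0.0, 0.0, -1.0]]
wrist_force: [0.7, 0.4, 0.4]
finger_gap: 0.409
grasp_force: 0.0
time_s: 16.7
tcp_pos: [0.4945, -0.3278, 0.2005]
eef_rot: [[-0.987, -0.162, 0.001], [-0.162, 0.987, -0.001], [-0.001, -0.001, -1.0]]
wrist_force: [0.4, 0.7, 0.2]
finger_gap: 0.412
grasp_force: 0.0
time_s: 17.4
tcp_pos: [0.4944, -0.3278, 0.2005]
eef_rot: [[-0.987, -0.162, 0.001], [-0.162, 0.987, -0.001], [-0.001, -0.001, -1.0]]
wrist_force: [0.4, 1.2, 5.1]
finger_gap: 0.123
grasp_force: 59.5
```

```bash
python3 -m inch '0 0 -0.3 0 0 0;0 0 -0.6 0 0 0;0 0 -1 0 0 0;0 0 -1 0 0 0' >/dev/null; python3 -m inch '-0.2 0.4 -0.1 0 0 0;-0.3 0.95 -0.2 0 0 0;-0.3 0.95 -0.2 0 0 0' >/dev/null; python3 -m inch '-0.2 0.4 0 0 0 0;-0.3 0.95 0 0 0 0;-0.3 0.95 0 0 0 0' >/dev/null; python3 -m inch '-0.2 0.4 0 0 0 0.25;-0.2 0.8 0 0 0 0.5;-0.2 0.9 0 0 0 0.75;-0.2 0.9 0 0 0 1;-0.2 0.9 0 0 0 1' >/dev/null; python3 -m inch '0 0 0 0 0 0.2;0 0 0 0 0 0.41;0 0 0 0 0 0.41;0 0 0 0 0 0.41'
cat > tgt.py <<'E'
from rig import robot
from h import *
s=robot.state();R=np.array(s['eef_rot']);print('ang',np.degrees(np.arctan2(R[1,0],R[0,0])),'d',R.T@(np.array([.52745,-.03846,.2685])-s['tcp_pos'])*10)
E
python3 tgt.py
```

```text
time_s: 19.3
tcp_pos: [0.5276, -0.0388, 0.3193]
eef_rot: [[-0.842, 0.54, -0.0], [0.54, 0.842, -0.0], [0.0, -0.0, -1.0]]
wrist_force: [0.5, -0.0, 0.4]
finger_gap: 0.123
grasp_force: 59.0
ang 147.30434955050265 d [0.00327719 0.00219907 0.5083983 ]
```

```bash
python3 -m inch '0.003 0.002 0.1 0 0 0;0.003 0.002 0.2 0 0 0;0.003 0.002 0.27 0 0 0;0.003 0.002 0.27 0 0 0;0.003 0.002 0.27 0 0 0'; python3 tgt.py; python3 -m inch '0 0 0.04 0 0 0;0 0 0.08 0 0 0;0 0 0.1 0 0 0;0 0 0.1 0 0 0'
```

```text
time_s: 19.8
tcp_pos: [0.5274, -0.038, 0.2922]
eef_rot: [[-0.839, 0.544, -0.001], [0.544, 0.839, 0.0], [0.0, -0.0, -1.0]]
wrist_force: [0.2, 1.1, -0.1]
finger_gap: 0.124
grasp_force: 59.0
ang 147.05152442840742 d [-0.00307838 -0.00331088  0.23727657]
time_s: 20.2
tcp_pos: [0.5273, -0.038, 0.2821]
eef_rot: [[-0.839, 0.544, -0.0], [0.544, 0.839, 0.0], [0.0, -0.0, -1.0]]
wrist_force: [-0.6, 0.7, -0.1]
finger_gap: 0.121
grasp_force: 59.0
```

No force so far, with the underside about 4 mm below the shaft top. Continuing down.

```bash
python3 -m inch '-0.002 -0.002 0.04 0 0 0;-0.002 -0.002 0.08 0 0 0;-0.002 -0.002 0.11 0 0 0;-0.002 -0.002 0.13 0 0 0;-0.002 -0.002 0.13 0 0 0;-0.002 -0.002 0.13 0 0 0'; python3 -m inch '0 0 0.015 0 0 0;0 0 0.03 0 0 0;0 0 0.03 0 0 0;0 0 0.03 0 0 0'
```

```text
time_s: 20.8
tcp_pos: [0.5275, -0.0383, 0.2695]
eef_rot: [[-0.839, 0.544, 0.0], [0.544, 0.839, 0.0], [-0.0, 0.0, -1.0]]
wrist_force: [0.2, -1.2, -0.6]
finger_gap: 0.124
grasp_force: 59.0
time_s: 21.2
tcp_pos: [0.5277, -0.0383, 0.2667]
eef_rot: [[-0.839, 0.544, 0.001], [0.544, 0.839, -0.0], [-0.0, 0.0, -1.0]]
wrist_force: [0.9, -0.1, 3.1]
finger_gap: 0.122
grasp_force: 59.5
```

The spring has engaged (3 N). Pressing on towards the stop.

```bash
python3 -m inch '0 0 0.01 0 0 0;0 0 0.02 0 0 0;0 0 0.02 0 0 0;0 0 0.02 0 0 0'; python3 -m inch '0 0 0.01 0 0 0;0 0 0.017 0 0 0;0 0 0.017 0 0 0;0 0 0.017 0 0 0'
```

```text
time_s: 21.6
tcp_pos: [0.5276, -0.0383, 0.2646]
eef_rot: [[-0.839, 0.544, 0.0], [0.544, 0.839, -0.0], [-0.0, 0.0, -1.0]]
wrist_force: [-0.1, 0.9, 5.5]
finger_gap: 0.122
grasp_force: 59.7
time_s: 22.0
tcp_pos: [0.5277, -0.0383, 0.2632]
eef_rot: [[-0.839, 0.544, 0.001], [0.544, 0.839, -0.0], [-0.001, 0.0, -1.0]]
wrist_force: [-2.4, -0.8, 11.4]
finger_gap: 0.119
grasp_force: 60.7
```

```bash
python3 -m inch '0 0 0.003 0 0 0;0 0 0.003 0 0 0;0 0 0.003 0 0 0;0 0 0.003 0 0 0;0 0 0.003 0 0 0'; python3 - <<'E'
from rig import robot
from h import *
s,im,c=snap(robot,'side');u=proj(c,[.527,0,.06])[0].round().astype(int)
p=im['pixels'][u[1]-75:u[1]+75,u[0]-100:u[0]+100,::-1];cv2.imwrite('pics/f.png',cv2.resize(p,(800,600),interpolation=cv2.INTER_CUBIC))
E
```

```text
time_s: 22.5
tcp_pos: [0.5277, -0.0383, 0.2631]
eef_rot: [[-0.839, 0.544, 0.001], [0.544, 0.839, -0.0], [-0.001, 0.001, -1.0]]
wrist_force: [-3.0, -0.4, 15.2]
finger_gap: 0.123
grasp_force: 61.2
```

View pics/f.png

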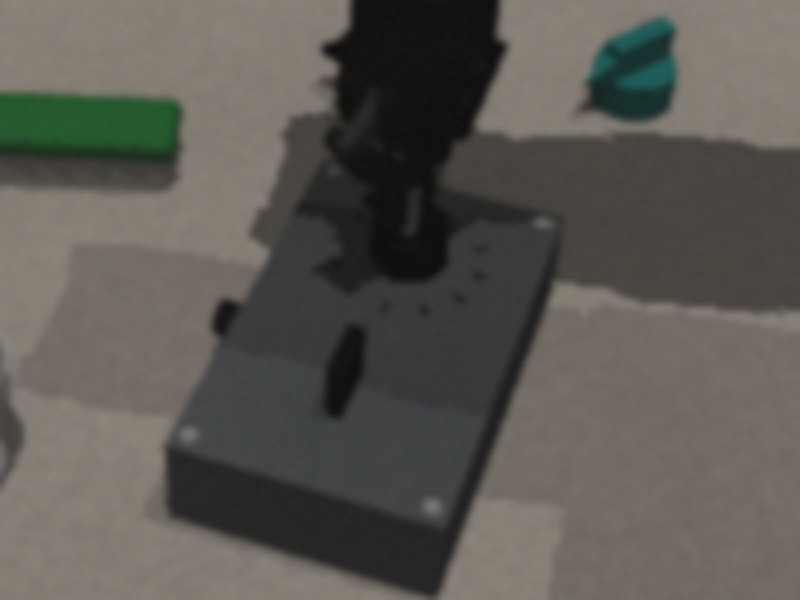

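The side crop shows the key home at (345,370) and the knob down near the box top at (408,245), held by the gripper. The force is 15 N against the hard stop, so I hand in.

```bash
python3 -c "
from rig import robot
print(robot.hand_in())"
```

```text
the job is handed in; nothing more can be done
None
```

I handed the job in at 22.5 s with the key fully home in the slot and the small black knob on the D-shaft, held against the stop at about 15 N; the rig did not report a verdict.

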